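# Clear the offcuts from a bench saw

### The arm

A 7-joint arm with a two-finger parallel gripper is mounted at the origin on the work surface. World frame = base frame: x ahead of the robot, y to its left, z up, the work surface at z = 0. Lengths are in m, angles in rad, forces in N, time in s.
With the tool pointing down it reaches from about 0.425 to 0.925 m from the base axis. Payload 6.8 kg.
Tool frame: the origin (TCP) lies at the very end of the fingers, on their centre line; the grasp point (between the pads) lies 19 mm behind it (bot.grip_depth is the distance from the TCP to the grasp point, in m); z points along the fingers, y is the direction in which the jaws open and shut (so a half turn about z gives the same grasp; the last joint's range is limited). The gripper opens to 85 mm and grips with 20 to 120 N. Pads are 22 mm wide; open, the fingers measure 114 mm over their backs; the gripper's body (76 mm by 85 mm) begins 54 mm behind the grasp point. The pads swing forward as they close: fully open they stand 13 mm farther back than shut.
Start: joints at [-0.108, 0.477, 0.022, 1.555, -0.011, 1.109, -0.083], TCP at [0.675, 0, 0.231] pointing down, gripper open.
Joint ranges: [-2.96, 2.96], [-0.34, 2.1], [-1.41, 1.46], [0.24, 2.44], [-1.37, 4.51], [0.17, 1.92], [-2.96, 2.96]. Speed limits (rad/s): [2.39, 2.39, 3.14, 3.14, 3.14, 3.14, 3.14].

### API

Orientations are given as a unit quaternion [w, x, y, z].
In Python, from station import bot gives the robot as it stands.
- The arm moves only by the tool step_arm, never from a script. Its argument "increments" is a list of rows, each a list of 7 numbers: the shift along the world's x, y, z in m, then the turn, a rotation vector about the world's x, y, z in degrees, then the gripper command: -1 is fully open, 1 is shut, values between are in proportion. In form: [[dx, dy, dz, rx, ry, rz, fingers], ...]. A call has 1 to 10 rows; each row is the pose to reach, as a shift and turn from the pose commanded when the call began; what a row does not reach only later rows make up. A row lasts 1/12 s, in which the tool goes at most 41.7 mm and 7.16 degrees, less where a joint would pass 70% of its speed; a pose out of reach is approached as far as the arm can. A call with a gripper value outside its range is refused whole. The fingers move at their own pace and stop on an object; "force" is the grip in N (left out, the last holds). Time passes only in rows, so rows that repeat a pose let the fingers close. It gives the time, the measured TCP pose, the force and the opening at its end, in the units of the state.
- bot.get_obs(): the state, without advancing time (a new reading comes with each control period).
- bot.read_camera(name): name is "scene" or "side" or "wrist"; returns a dict with "color" (420x560x3 uint8, red, green, blue), "intrinsics" (3x3 intrinsics, pixels), "extrinsics" (4x4, takes a point from camera to world coordinates). Camera axes: x right, y up, looking along -z (the intrinsics and any distortion apply to the point x, -y, -z); pixel columns grow to the right and rows downward; lengths in m; the calibration is good to about 2 mm. A picture is of the moment at which its call begins. There is no depth.
- bot.hand_in(): hands the job in, once; it reports no verdict.
Trained networks look in the newest picture that a camera, given by its name, has taken for a name from the list of things; names that differ only in an ending like _2 or _b are one class to them, and where a whole thing is asked for, a point or a joint stands for the part that bears it (a point fixed in the world has none). Each returns a list of dicts, best first, with "conf" (0 to 1); they miss things now and then, are a little off and sometimes report something else, mostly with a low value. They report only what shows in the picture. A call takes as long as a camera call. They do not tell look-alikes from the thing itself.
- bot.recognise(thing, camera): "location" ([column, row] as shares, 0 to 1, of the picture: columns of its width, rows of its height, amid what is visible of it).
- bot.place_of(thing, camera): "location" ([column, row] as shares, 0 to 1, of the picture: columns of its width, rows of its height: a listed point, or the origin of a listed thing).
The state is a dict: "t": time; "q": joint angles; "joint_vel": joint speeds; "joint_torque": joint torques, N m; "eef_pos": TCP position; "tool_rot": TCP orientation; "contact_force": force on the tool from outside, world axes, zero at the start; "torque": the same for the moment, N m; "gripper_width": opening from 0.0 (shut) to 1.0 (fully open).
Only numpy, scipy, OpenCV 4.12 (cv2) and the standard library are available. Lean on these libraries where they do the work, as an engineer would, in place of code of your own. Each camera call takes 0.05 s, during which the arm holds its last target.

### The job

Make the bench saw safe and clear it: press the red emergency stop until it latches, then, with the orange sweeping block and never your fingers, wipe all five fibreglass offcuts along the saw table and off its far edge into the grey bin. Stand the block back upright on its black mat, and only then twist the stop clockwise so that it springs back up; leave the bin and the other things on the bench where they are.

Things in the scene. Friction and masses are not known exactly. Their poses are not given: they have to be found in the camera images.
- saw: Bench saw, fixed, blade wound down. Origin on the bench under the table's centre; x = the way to wipe, to the far edge and bin; y = left; z up. Flat table 260 (x) by 280 mm (y), top 120 mm above the bench. A rip fence 34 mm high lies along x, its inner face at y = +77 mm; right edge (y = -140) open. Offcuts lie within x = -60..130, y = -96..56 mm; clear table behind, x = -130..-62. Far edge: x = +130.
- bin: Dark grey open plastic bin, loose, 0.6 kg, 150 mm (x) by 250 mm (y) by 90 mm high, walls 4 mm; stands on the bench beyond the saw with its near wall under the overhanging far edge of the saw table. Origin under its centre, axes as the saw's.
- offcut_a: Loose yellow-green fibreglass offcut, 50 x 20 x 6 mm strip, 12 g. Origin at the centre of its underside, z up.
- offcut_b: The same, 40 x 32 x 6 mm, 14 g.
- offcut_c: The same, an L: 42 x 16 x 6 mm with an 18 x 16 x 6 mm foot beside one end, 12 g. Origin on its underside, midway across its 32 mm width.
- offcut_d: The same, 52 x 14 x 6 mm strip, 10 g.
- offcut_e: The same, 32 x 26 x 6 mm, 10 g.
- block: Loose orange sweeping block with black rubber underside, 75 mm high, about 0.25 kg. Foot 40 mm (x) by 160 mm (y) by 20 mm high; above it an upright grip 26 mm thick (x), 110 mm long (y), from 20 to 75 mm height. Origin at the centre of its underside, z up. Grip it from above across the 26 mm; it wipes with its long face, moving along its own x (either way). It stands upright on the mat at the start.
- mat: Black rubber mat, fixed, 180 x 180 x 3 mm; the block's place. Origin at the centre of its underside. Mat and stop may be on either side of the saw.
- stop_box: Yellow emergency-stop box fixed to the bench, 72 x 72 mm, 60 mm high, with the red mushroom head on top. Origin under its centre, on the head's axis.
- stop_top (a point): Centre of the top of the red mushroom head, on its axis, 92 mm above the bench when up (85 mm when latched). The head is 40 mm in diameter; its upright side runs from 4 to 15 mm below this point, and its underside is 18 mm below it (14 mm above the box when up, 7 mm when latched).
- stop_press (a joint): How far the red head is pressed down (m): 0 up, rigid end stop at 0.011. It needs about 7 N. Once past about 0.008 it latches, and when let go it stays down at about 0.007 until twisted.
- stop_turn (a joint): Twist of the red head, clockwise seen from above (rad): 0 at rest, end stop at 1.05. Turned past about 0.6 when latched, the head is freed and springs up as soon as it is let go, then turns itself back to 0. It takes about 0.06 N m in all.
- unit: Bystander: grey battery unit with a side spout, blue pack and white module on top, 110 x 230 mm, 93 mm high.
- boards: Bystander: stack of four yellow-green fibreglass boards, 115 x 175 x 24 mm.
- driver: Bystander: red-handled screwdriver lying on the bench, about 200 mm long.
There are look-alikes about, which are no part of the job. Several things have the shape of the block; the one meant has the colours described above.

How it is judged:
By the outcome, as a careful person would: the job done as asked, in the order asked, and still so for the second after the job is handed in, with the robot touching nothing.
It also fails if it takes over 72 s, if anything falls off the work surface, if the arm or the gripper's body presses on something with over 40 N, if the wrist force passes 120 N, or if a joint passes its speed limit or range.

## Working session

There is one attempt and no reset: what is moved stays moved. The work goes in short steps, Python scripts to look and compute and a tool call to move; the robot and the scene stay as the last step left them, time stands still between calls to the robot, and variables do not carry over. Pictures are saved under pics/ and viewed, and the job is handed in when it is done.

Besides the shell and the picture viewer there is one more tool, called after "Request:" by a JSON object that holds its "op" and its "data". step_arm: Moves the arm, as the interface text tells. Its arguments: {"type":"object","properties":{"increments":{"type":"array","items":{"type":"array","items":{"type":"number"}}},"force":{"type":"number"}},"required":["increments"]}

```bash
ls; mkdir -p pics
python3 - <<'E'
from station import bot
import cv2,numpy as np
for c in ["scene","side","wrist"]:
    d=bot.read_camera(c); cv2.imwrite(f"pics/{c}0.png",d["color"][:,:,::-1])
    print(c,d["intrinsics"].tolist(),np.round(d["extrinsics"],4).tolist(), d.keys())
o=bot.get_obs(); print(o)
E
```

```text
pics
scene [[396.5429714692958, 0.0, 278.56334391991487], [0.0, 396.5429714692958, 207.1200182428785], [0.0, 0.0, 1.0]] [[0.6384, -0.6419, 0.4248, 0.9386], [0.7695, 0.5432, -0.3358, -0.3082], [-0.0152, 0.5412, 0.8407, 1.0398], [0.0, 0.0, 0.0, 1.0]] dict_keys(['color', 'intrinsics', 'extrinsics'])
side [[451.53175459556115, 0.0, 280.26686851047714], [0.0, 451.53175459556115, 213.36425585504364], [0.0, 0.0, 1.0]] [[0.8818, 0.3539, -0.3118, -0.0146], [-0.4713, 0.6366, -0.6104, -0.8891], [-0.0175, 0.6852, 0.7281, 1.2537], [0.0, 0.0, 0.0, 1.0]] dict_keys(['color', 'intrinsics', 'extrinsics'])
wrist [[368.82561992735833, 0.0, 285.4454757896725], [0.0, 368.82561992735833, 212.24887922432424], [0.0, 0.0, 1.0]] [[1.0, -0.0009, 0.0017, 0.6748], [0.0004, 0.9632, 0.2686, 0.0684], [-0.0018, -0.2686, 0.9632, 0.3733], [0.0, 0.0, 0.0, 1.0]] dict_keys(['color', 'intrinsics', 'extrinsics'])
{'t': 0.15, 'q': array([-0.10811018,  0.4776291 ,  0.02234103,  1.55616939, -0.01147311,
        1.10929962, -0.0830799 ]), 'joint_vel': array([ 2.65549112e-04, -1.62958636e-03,  1.72644817e-03, -4.20742018e-03,
        4.52826151e-04,  4.60692008e-04, -1.83215959e-06]), 'joint_torque': array([ 1.55385478e-03, -5.96924365e+01,  1.60940632e+00, -2.81490952e+01,
        1.26662746e-02,  6.56643446e-03,  5.58682734e-05]), 'eef_pos': array([ 6.74568584e-01, -1.15157653e-06,  2.30559508e-01]), 'tool_rot': array([-4.43624426e-04,  7.07083414e-01,  7.07129813e-01, -5.26695792e-04]), 'contact_force': array([-0.73520242,  0.97920822, -0.1278743 ]), 'torque': array([ 0.03245516,  0.00834004, -0.01940577]), 'gripper_width': 1.0016377796357505}
```

View pics/scene0.png

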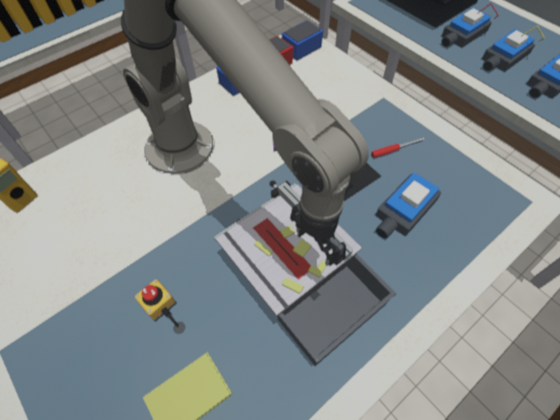

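View pics/side0.png

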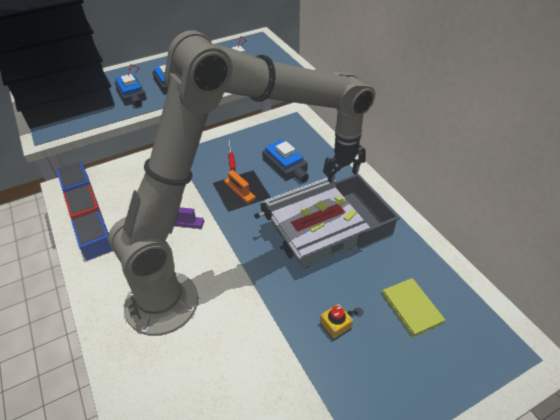

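View pics/wrist0.png

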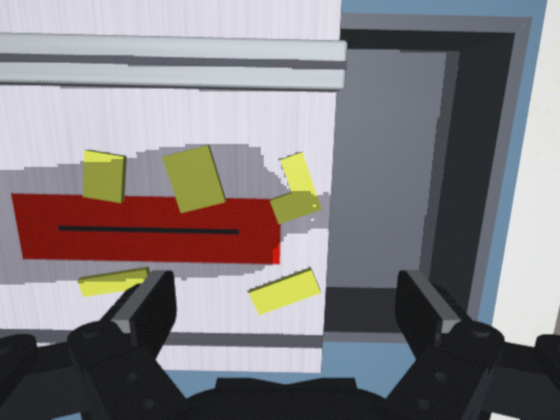

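The scene view shows the stop at about (152,292). The side view shows the orange block on its mat at (240,187), a purple look-alike at (188,217), and the stop at (338,313). The wrist view shows five offcuts on the saw table, with the fence at the top and the bin to the right.

```bash
cat > h.py <<'E'
from station import bot
import cv2,numpy as np
def ray(d,uv):
    K=d["intrinsics"];T=np.array(d["extrinsics"])
    v=np.array([(uv[0]-K[0][2])/K[0][0],-(uv[1]-K[1][2])/K[1][1],-1.0])
    r=T[:3,:3]@v; return T[:3,3],r/np.linalg.norm(r)
def plane(d,uv,z):
    o,r=ray(d,uv); return o+r*(z-o[2])/r[2]
def tri(l):
    A=np.zeros((3,3));b=np.zeros(3);P=[]
    for d,uv in l:
        o,r=ray(d,uv);M=np.eye(3)-np.outer(r,r);A+=M;b+=M@o
    x=np.linalg.solve(A,b)
    return x,[np.linalg.norm((np.eye(3)-np.outer(ray(d,uv)[1],ray(d,uv)[1]))@(x-ray(d,uv)[0])) for d,uv in l]
def proj(d,p):
    T=np.array(d["extrinsics"]);K=d["intrinsics"]
    c=T[:3,:3].T@(np.array(p)-T[:3,3]); return np.array([K[0][0]*c[0]/-c[2]+K[0][2],K[1][1]*-c[1]/-c[2]+K[1][2]])
E
python3 - <<'E'
from h import *
D={c:bot.read_camera(c) for c in ["scene","side","wrist"]}
import pickle;pickle.dump(D,open("D0.pkl","wb"))
z={"stop_top":.092,"stop_box":0,"block":.003,"mat":0,"saw":0,"bin":0,"offcut_a":.12,"unit":0}
for n in z:
    for c in D:
        try: r=bot.place_of(n,c)
        except Exception as e: print(n,c,e);continue
        for q in r[:6]:
            uv=np.array(q["location"])*[560,420]
            print(n,c,round(q["conf"],2),uv.round(1),plane(D[c],uv,z[n]).round(3)[:2])
print(bot.get_obs()["t"])
def crop(c,x0,y0,x1,y1,s,name):
    cv2.imwrite(f"pics/{name}.png",cv2.resize(D[c]["color"][y0:y1,x0:x1,::-1],None,fx=s,fy=s,interpolation=cv2.INTER_CUBIC))
crop("side",160,120,420,320,3,"sidecrop0")
crop("scene",130,150,400,370,2.7,"scenecrop0")
E
```

```text
stop_top side 0.54 [335.6 312.3] [ 0.437 -0.344]
stop_top wrist 0.22 [283.8 292.2] [ 0.673 -0.08 ]
stop_box scene 0.79 [156.2 303. ] [ 0.437 -0.344]
stop_box side 0.98 [335.1 328.5] [ 0.441 -0.348]
block scene 0.65 [398.4 148. ] [0.494 0.572]
block side 0.66 [242.5 192.5] [0.443 0.333]
block wrist 0.73 [281.8 287.1] [ 0.671 -0.121]
mat scene 0.73 [341.9 173.7] [0.447 0.349]
mat side 0.79 [241.4 189.8] [0.447 0.353]
mat side 0.23 [356.8 214.5] [0.773 0.016]
saw scene 0.76 [285.6 264.3] [ 0.576 -0.001]
saw scene 0.42 [189.6 396.3] [ 0.69  -0.399]
saw side 0.64 [312.6 236.7] [0.57  0.002]
saw side 0.62 [287.9 163.2] [0.689 0.405]
bin scene 0.92 [331.3 311.5] [0.758 0.003]
bin side 0.97 [355.5 217.7] [0.759 0.005]
bin wrist 0.58 [369.7 182.1] [ 0.761 -0.004]
offcut_a scene 0.6 [291.5 290.5] [ 0.68  -0.071]
offcut_a scene 0.59 [286.5 235. ] [0.555 0.019]
offcut_a scene 0.51 [300.9 250. ] [0.612 0.019]
offcut_a scene 0.46 [264.1 247.2] [ 0.545 -0.048]
offcut_a scene 0.42 [318.9 266.5] [0.676 0.023]
offcut_a side 0.65 [321.4 207.1] [0.61  0.018]
offcut_a side 0.64 [336.3 200.6] [0.673 0.02 ]
offcut_a side 0.52 [316.8 228.1] [ 0.546 -0.058]
offcut_a side 0.42 [350.3 213.9] [ 0.68  -0.058]
offcut_a wrist 0.97 [282.3 290.3] [ 0.672 -0.064]
offcut_a wrist 0.9 [287.5 188. ] [0.676 0.015]
offcut_a wrist 0.8 [114.8 280.1] [ 0.546 -0.056]
offcut_a wrist 0.78 [193.5 184.6] [0.61  0.018]
offcut_a wrist 0.76 [109.2 173.5] [0.552 0.025]
unit scene 0.65 [406.2 206. ] [0.666 0.413]
unit side 0.73 [286.5 164.6] [0.679 0.4  ]
1.5
```

View pics/sidecrop0.png

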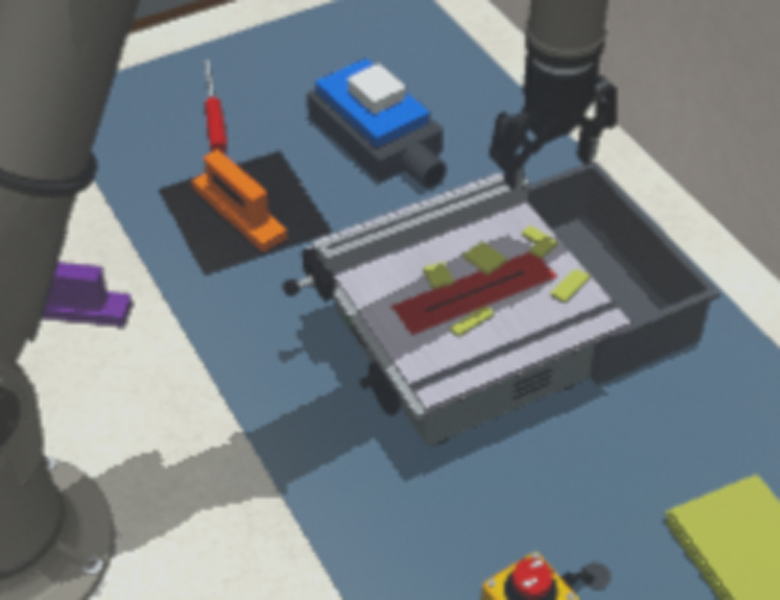

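View pics/scenecrop0.png

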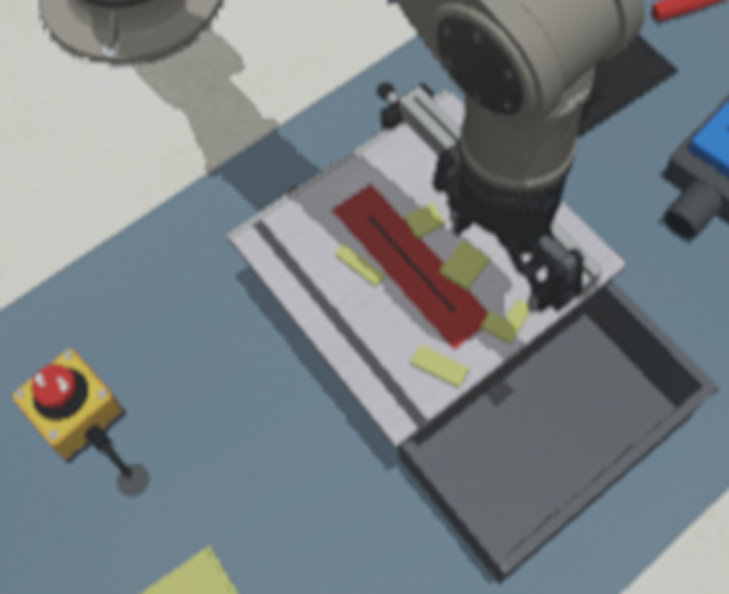

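Run:
```python
from h import *
import pickle;D=pickle.load(open("D0.pkl","rb"))
w=D["wrist"]
P=lambda uv,z=.12,c="wrist":plane(D[c],uv,z)[:2].round(4)
a,b=P((334,95)),P((322,372));print("far edge",a,b,"yaw",np.degrees(np.arctan2(-(a-b)[0],(a-b)[1])))
a,b=P((0,85)),P((345,88));print("fence bottom",a,b)
a,b=P((0,331)),P((322,346));print("slot",a,b)
a,b=P((63,229)),P((238,232));print("blade",a,b,np.degrees(np.arctan2((b-a)[1],(b-a)[0])))
for n,uv in dict(backright=(130+230/2.7,150+237/2.7),farright=(130+397/2.7,150+445/2.7),farleft=(130+625/2.7,150+263/2.7)).items(): print(n,P(uv,.12,"scene"))
for n,uv in dict(right=(160+425/3,120+415/3),farright=(160+630/3,120+320/3)).items(): print(n,P(uv,.12,"side"))
# block grip top
for n,uv in dict(a=(203,155),b=(218,150),c=(270,190),d=(258,196)).items(): print("grip",n,P((160+uv[0]/3,120+uv[1]/3),.078,"side"))
for n,uv in dict(a=(192,178),b=(288,233),c=(266,240)).items(): print("foot",n,P((160+uv[0]/3,120+uv[1]/3),.023,"side"))
for n,uv in dict(a=(160,195),b=(207,275),c=(330,232),d=(280,152)).items(): print("mat",n,P((160+uv[0]/3,120+uv[1]/3),.003,"side"))
# stop
o,r=tri([(D["side"],(160+533/3,120+565/3)),(D["scene"],(130+55/2.7,150+383/2.7))]);print("stop tri",o,r)
o,r=tri([(D["side"],(335.1,328.5)),(D["scene"],(156.2,303))]);print("box tri",o,r)
```

```text
far edge [0.7065 0.0775] [ 0.7045 -0.137 ] yaw -0.5342109018408315
fence bottom [0.4886 0.0836] [0.7136 0.0818]
slot [ 0.4506 -0.0993] [ 0.7038 -0.1127]
blade [ 0.5137 -0.0151] [ 0.6403 -0.0173] -0.9955610503081653
backright [ 0.4399 -0.1297]
farright [ 0.7031 -0.1356]
farleft [0.7073 0.1436]
right [ 0.4382 -0.1429]
farright [ 0.7042 -0.1381]
grip a [0.4143 0.3954]
grip b [0.4355 0.3948]
grip c [0.4621 0.2917]
grip d [0.444  0.2891]
foot a [0.4027 0.4198]
foot b [0.4697 0.262 ]
foot c [0.4393 0.2643]
mat a [0.3581 0.4309]
mat b [0.3537 0.2627]
mat c [0.5266 0.2555]
mat d [0.5382 0.4304]
stop tri [ 0.44831131 -0.3371272   0.09538482] [np.float64(0.00012715698870827136), np.float64(0.00012715698870820405)]
box tri [ 0.43911271 -0.34585116  0.00163874] [np.float64(0.0026147250450085893), np.float64(0.0026147250450085226)]
```

Run:
```python
import pickle,cv2
D=pickle.load(open("D0.pkl","rb"))
a=D["side"]["color"][290:350,300:380,::-1];b=D["scene"]["color"][265:345,120:200,::-1]
cv2.imwrite("pics/st_a.png",cv2.resize(a,None,fx=8,fy=8,interpolation=2));cv2.imwrite("pics/st_b.png",cv2.resize(b,None,fx=7,fy=7,interpolation=2))
cv2.imwrite("pics/blk.png",cv2.resize(D["side"]["color"][160:215,205:275,::-1],None,fx=10,fy=10,interpolation=2))
```

```text
(no output)
```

View pics/st_a.png

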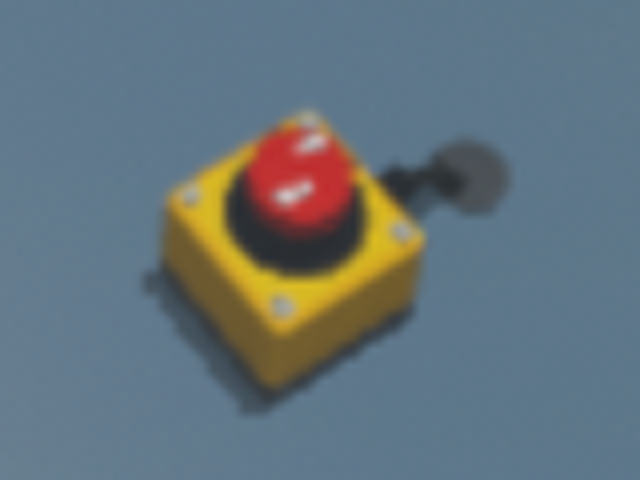

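View pics/st_b.png

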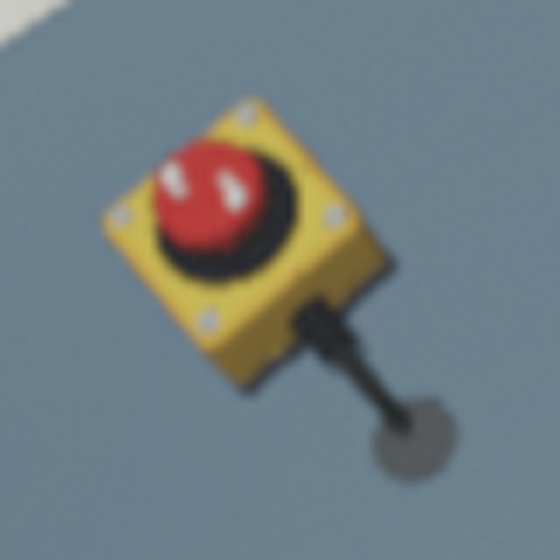

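View pics/blk.png

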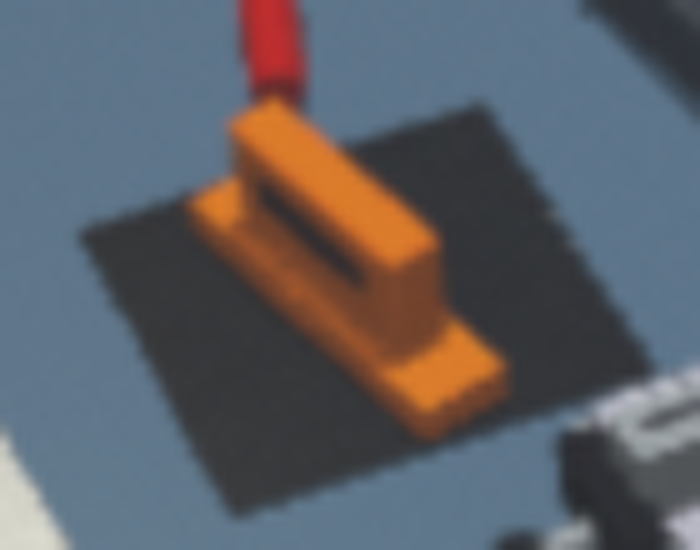

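Request:
{"op": "step_arm", "data": {"increments": [[-0.025,-0.037,0,0,0,0,-1],[-0.05,-0.073,0,0,0,0,-1],[-0.073,-0.107,0,0,0,0,-1],[-0.096,-0.141,0,0,0,0,-1],[-0.119,-0.175,0,0,0,0,-1],[-0.142,-0.209,0,0,0,0,-1],[-0.165,-0.243,0,0,0,0,-1],[-0.188,-0.277,0,0,0,0,-1],[-0.211,-0.311,0,0,0,0,-1],[-0.235,-0.344,0,0,0,0,-1]]}}

```text
t: 2.33
eef_pos: [0.4388, -0.3456, 0.2317]
tool_rot: [0.0, 0.707, 0.707, 0.0]
contact_force: [0.7, 0.0, 0.2]
gripper_width: 1.001
```

Request:
{"op": "step_arm", "data": {"increments": [[0,0,0,0,0,0,-1],[0,0,0,0,0,0,-1]]}}

```text
t: 2.5
eef_pos: [0.4378, -0.3468, 0.2316]
tool_rot: [0.0, 0.709, 0.705, -0.0]
contact_force: [0.2, 0.4, 0.5]
gripper_width: 0.996
```

Run:
```python
from h import *
import pickle
D={c:bot.read_camera(c) for c in ["wrist","side","scene"]};pickle.dump(D,open("D1.pkl","wb"))
for c in D: cv2.imwrite(f"pics/{c}1.png",D[c]["color"][:,:,::-1])
print(bot.place_of("stop_top","wrist")[:2])
o=bot.get_obs();print(o["t"],o["eef_pos"],o["contact_force"])
```

```text
[{'location': [0.5234, 0.454], 'conf': 0.85}]
2.7 [ 0.44121208 -0.34250521  0.23126162] [0.18831363 0.1870046  0.50443431]
```

View pics/wrist1.png

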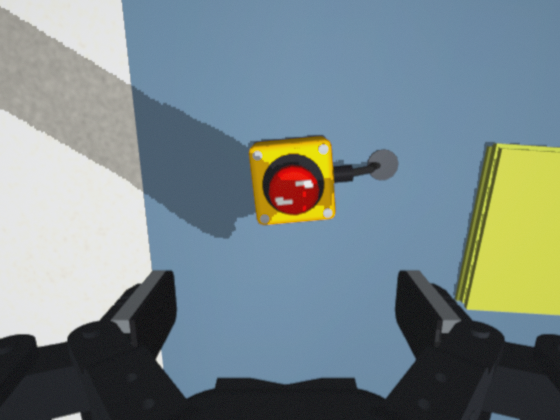

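View pics/scene1.png

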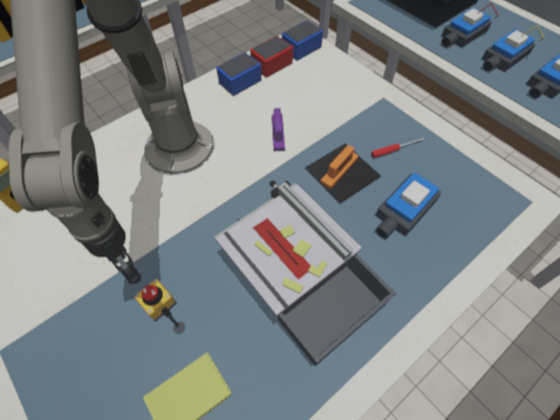

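The wrist view shows the head at (295,188), with box corners at about (250,142), (331,137), (335,219) and (260,224). The scene view now shows the block at (340,167).

Run:
```python
from h import *
import pickle
D=pickle.load(open("D1.pkl","rb"));D0=pickle.load(open("D0.pkl","rb"))
w=D["wrist"];print(np.round(w["extrinsics"],3).tolist())
print("head",plane(w,(295,188),.09),plane(w,(.5234*560,.454*420),.092))
c=[plane(w,p,.06) for p in [(250,142),(331,137),(336,219),(259,224)]];print(np.round(c,3)[:,:2],np.mean(c,0))
sc=[(258,155),(323,148),(328,213),(264,219)];c=[plane(w,p,.06) for p in sc];print("screws",np.mean(c,0))
c=[plane(D["side"],(300+x/8,290+y/8),.06) for x,y in [(190,195),(308,118),(402,232),(282,307)]];print("side screws",np.mean(c,0))
c=[plane(D["scene"],(120+x/7,265+y/7),.06) for x,y in [(121,215),(247,117),(336,215),(209,321)]];print("scene screws",np.mean(c,0))
im=D["scene"]["color"]
cv2.imwrite("pics/blk_sc.png",cv2.resize(im[135:205,295:385,::-1],None,fx=8,fy=8,interpolation=2))
```

```text
[[1.0, 0.006, 0.002, 0.438], [-0.006, 0.963, 0.269, -0.278], [-0.0, -0.269, 0.963, 0.374], [0.0, 0.0, 0.0, 1.0]]
head [ 0.44544015 -0.33811428  0.09      ] [ 0.44390937 -0.33982252  0.092     ]
[[ 0.408 -0.305]
 [ 0.476 -0.301]
 [ 0.483 -0.373]
 [ 0.414 -0.377]] [ 0.44534353 -0.33890502  0.06      ]
screws [ 0.44465543 -0.34134726  0.06      ]
side screws [ 0.44528237 -0.34277508  0.06      ]
scene screws [ 0.4431625  -0.33904228  0.06      ]
```

View pics/blk_sc.png

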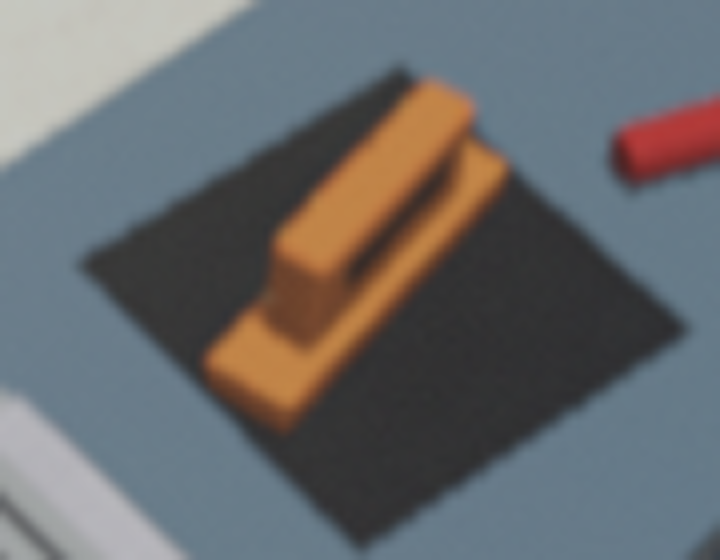

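Request:
{"op": "step_arm", "data": {"increments": [[0.004,0.003,-0.035,0,0,0,1],[0.004,0.003,-0.07,0,0,0,1],[0.004,0.003,-0.1,0,0,0,1],[0.004,0.003,-0.12,0,0,0,1],[0.004,0.003,-0.125,0,0,0,1],[0.004,0.003,-0.132,0,0,0,1],[0.004,0.003,-0.138,0,0,0,1],[0.004,0.003,-0.142,0,0,0,1],[0.004,0.003,-0.146,0,0,0,1],[0.004,0.003,-0.149,0,0,0,1]], "force": 40}}

```text
t: 3.53
eef_pos: [0.4452, -0.3411, 0.0836]
tool_rot: [0.001, 0.707, 0.707, 0.001]
contact_force: [-0.5, 1.8, 5.5]
gripper_width: -0.004
```

Request:
{"op": "step_arm", "data": {"increments": [[0,0,-0.001,0,0,0,1],[0,0,-0.001,0,0,0,1]]}}

```text
t: 3.7
eef_pos: [0.4452, -0.3411, 0.0826]
tool_rot: [0.001, 0.707, 0.707, 0.001]
contact_force: [-0.9, 2.5, 5.5]
gripper_width: -0.0
```

Request:
{"op": "step_arm", "data": {"increments": [[0,0,-0.001,0,0,0,1],[0,0,-0.002,0,0,0,1],[0,0,-0.002,0,0,0,1]]}}

```text
t: 3.95
eef_pos: [0.4452, -0.3411, 0.0809]
tool_rot: [0.001, 0.707, 0.707, 0.001]
contact_force: [-1.9, 2.6, 6.4]
gripper_width: -0.0
```

Request:
{"op": "step_arm", "data": {"increments": [[0,0,0.02,0,0,0,1],[0,0,0.05,0,0,0,1],[0,0,0.09,0,0,0,-1],[0,0,0.13,0,0,0,-1],[0,0,0.15,0,0,0,-1],[0,0,0.15,0,0,0,-1]]}}

```text
t: 4.45
eef_pos: [0.4469, -0.3432, 0.2359]
tool_rot: [0.006, 0.707, 0.707, 0.002]
contact_force: [-0.4, -0.3, -0.3]
gripper_width: 0.564
```

Run:
```python
from h import *
import pickle
D={c:bot.read_camera(c) for c in ["wrist","side"]};pickle.dump(D,open("D2.pkl","wb"))
D1=pickle.load(open("D1.pkl","rb"))
print(np.round(D["wrist"]["extrinsics"],3)[:3,3],bot.get_obs()["eef_pos"])
a=D1["wrist"]["color"][110:250,220:360,::-1];b=D["wrist"]["color"][110:250,220:360,::-1]
a2=D1["side"]["color"][295:350,305:375,::-1];b2=D["side"]["color"][295:350,305:375,::-1]
r=lambda x:cv2.resize(x,(390,290),interpolation=2)
cv2.imwrite("pics/cmp.png",np.vstack([np.hstack([r(a),r(b)]),np.hstack([r(a2),r(b2)])]))
```

```text
[ 0.446 -0.274  0.378] [ 0.44466113 -0.34138689  0.23086443]
```

View pics/cmp.png

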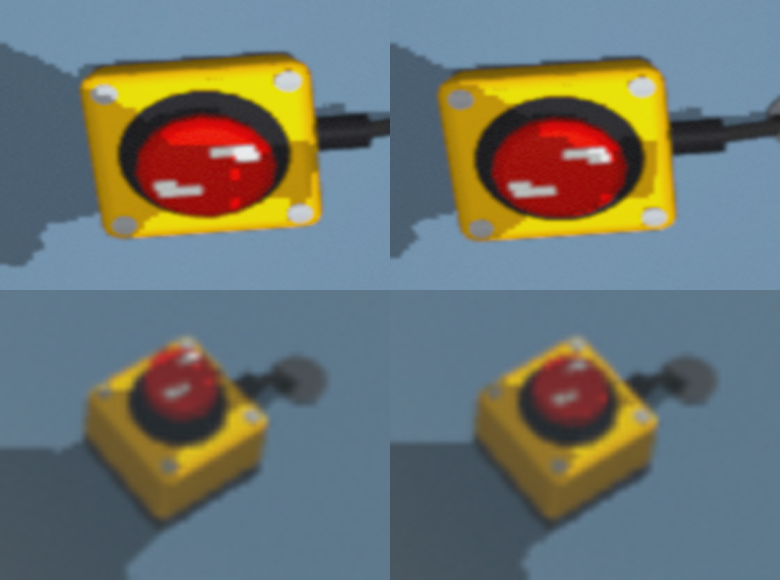

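The right-hand views show the head sitting lower on the box, so it is latched. Next I'll measure the block.

Run:
```python
from h import *
import pickle
D=pickle.load(open("D1.pkl","rb"));D0=pickle.load(open("D0.pkl","rb"))
s=D["scene"];sd=D0["side"]
A=lambda l,z:np.array([plane(s,(295+x/8,135+y/8),z)[:2] for x,y in l])
B=lambda l,z:np.array([plane(sd,(205+x/10,160+y/10),z)[:2] for x,y in l])
g1=A([(275,242),(328,278),(475,108),(428,78)],.078);g2=B([(232,127),(275,95),(440,240),(388,270)],.078)
# order: near-back... print
print(g1.round(3).tolist(),g1.mean(0));print(g2.round(3).tolist(),g2.mean(0))
f=lambda d:np.degrees(np.arctan2(d[1],d[0]))
print("yaw", f((g1[3]-g1[0]))-90,f(g1[2]-g1[1])-90, f(g2[0]-g2[3])-90,f(g2[1]-g2[2])-90)
f1=A([(203,362),(288,410),(512,165)],.023);f2=B([(188,200),(430,412),(510,368)],.023)
print(f1.round(3).tolist(),(f1[0]+f1[2])/2,f(f1[2]-f1[1])-90);print(f2.round(3).tolist(),(f2[0]+f2[2])/2,f(f2[0]-f2[1])-90)
m1=A([(80,263),(360,548),(690,328),(400,68)],.003);m2=B([(80,233),(235,518),(655,370),(485,100)],.003)
print(m1.round(3).tolist(),m1.mean(0));print(m2.round(3).tolist(),m2.mean(0))
```

```text
[[0.436, 0.294], [0.462, 0.297], [0.438, 0.401], [0.415, 0.398]] [0.43740442 0.34766497]
[[0.414, 0.389], [0.436, 0.398], [0.457, 0.29], [0.433, 0.285]] [0.43495085 0.34040875]
yaw 11.435039393562334 12.857076972559625 10.393823931202462 11.032265934304704
[[0.433, 0.264], [0.471, 0.274], [0.441, 0.431]] [0.43673138 0.34782696] 10.9789944541416
[[0.4, 0.417], [0.434, 0.26], [0.472, 0.266]] [0.43608235 0.34142326] 12.176307401595693
[[0.352, 0.272], [0.528, 0.261], [0.538, 0.438], [0.362, 0.448]] [0.44513198 0.3548382 ]
[[0.361, 0.441], [0.352, 0.263], [0.529, 0.256], [0.541, 0.434]] [0.44556175 0.34851414]
```

Request:
{"op": "step_arm", "data": {"increments": [[0.012,0.04,0,0,0,0,-1],[0.02,0.08,0,0,0,0,-1],[0.028,0.12,0,0,0,0,-1],[0.03,0.16,0,0,0,0,-1],[0.03,0.2,0,0,0,0,-1],[0.03,0.24,0,0,0,0,-1],[0.03,0.28,0,0,0,0,-1],[0.03,0.32,0,0,0,0,-1],[0.03,0.36,0,0,0,0,-1],[0.03,0.4,0,0,0,0,-1]]}}

```text
t: 5.38
eef_pos: [0.4727, 0.0607, 0.2282]
tool_rot: [-0.001, 0.707, 0.707, -0.001]
contact_force: [0.9, 0.3, -0.1]
gripper_width: 1.0
```

Request:
{"op": "step_arm", "data": {"increments": [[-0.004,0.04,0,0,0,2,-1],[-0.01,0.08,0,0,0,4,-1],[-0.016,0.12,0,0,0,6,-1],[-0.022,0.16,0,0,0,8,-1],[-0.028,0.2,0,0,0,10,-1],[-0.034,0.24,0,0,0,11.5,-1],[-0.038,0.28,0,0,0,11.5,-1],[-0.038,0.285,0,0,0,11.5,-1],[-0.038,0.285,0,0,0,11.5,-1]]}}

```text
t: 6.13
eef_pos: [0.434, 0.347, 0.2278]
tool_rot: [-0.001, 0.63, 0.776, -0.001]
contact_force: [0.3, -0.6, -0.2]
gripper_width: 1.001
```

Run:
```python
from h import *
import pickle
D={c:bot.read_camera(c) for c in ["wrist"]};pickle.dump(D,open("D3.pkl","wb"))
for c in D: cv2.imwrite(f"pics/{c}3.png",D[c]["color"][:,:,::-1])
o=bot.get_obs();print(o["t"],o["eef_pos"],o["tool_rot"])
```

```text
6.1833 [0.43498457 0.34429965 0.227767  ] [-4.09174792e-04  6.31775594e-01  7.75150140e-01 -1.30090445e-03]
```

View pics/wrist3.png

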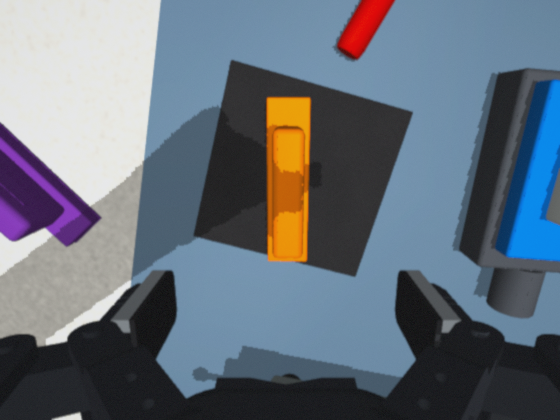

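The block's long axis runs vertical in the image. The grip spans (272–304, 128–258) and lies centred between the fingers.

Run:
```python
from h import *
import pickle
w=pickle.load(open("D3.pkl","rb"))["wrist"]
g=np.array([plane(w,p,.078)[:2] for p in [(273,128),(305,128),(304,259),(274,259)]]);print(g.round(3),g.mean(0))
f=np.array([plane(w,p,.023)[:2] for p in [(267,97),(310,97),(307,262),(267,262)]]);print(f.round(3),f.mean(0))
m=np.array([plane(w,p,.003)[:2] for p in [(232,60),(411,113),(354,276),(194,237)]]);print(m.round(3),m.mean(0))
d=m[0]-m[3];print(np.degrees(np.arctan2(d[1],d[0]))-90)
d=f[0]-f[3];print(np.degrees(np.arctan2(d[1],d[0]))-90);d=f[1]-f[2];print(np.degrees(np.arctan2(d[1],d[0]))-90)
```

```text
[[0.413 0.398]
 [0.437 0.403]
 [0.46  0.297]
 [0.435 0.291]] [0.43655692 0.34752075]
[[0.401 0.421]
 [0.439 0.429]
 [0.472 0.272]
 [0.432 0.264]] [0.43587146 0.34651619]
[[0.362 0.447]
 [0.538 0.435]
 [0.528 0.259]
 [0.352 0.267]] [0.44499272 0.35206578]
-3.2325783783353756
11.08354078140016
11.781850894261126
```

Request:
{"op": "step_arm", "data": {"increments": [[0.001,0.002,-0.04,0,0,0,-1],[0.001,0.002,-0.08,0,0,0,-1],[0.001,0.002,-0.12,0,0,0,-1],[0.001,0.002,-0.16,0,0,0,-1],[0.001,0.002,-0.184,0,0,0,-1],[0.001,0.002,-0.184,0,0,0,1],[0.001,0.002,-0.184,0,0,0,1],[0.001,0.002,-0.184,0,0,0,1],[0.001,0.002,-0.184,0,0,0,1],[0.001,0.002,-0.184,0,0,0,1]], "force": 80}}

```text
t: 7.02
eef_pos: [0.4381, 0.3466, 0.0473]
tool_rot: [0.0, 0.633, 0.774, 0.002]
contact_force: [-3.4, -1.0, 0.5]
gripper_width: 0.302
```

Request:
{"op": "step_arm", "data": {"increments": [[0,0,0,0,0,0,1],[0,0,0,0,0,0,1],[0,0,0,0,0,0,1]]}}

```text
t: 7.27
eef_pos: [0.4381, 0.3466, 0.0474]
tool_rot: [0.0, 0.633, 0.774, 0.002]
contact_force: [-0.5, -1.6, 5.8]
gripper_width: 0.295
```

Run:
```python
from h import *
import pickle
w=pickle.load(open("D0.pkl","rb"))["wrist"]
for n,l in dict(e=[(85,150),(126,155),(122,203),(82,196)],b=[(164,157),(209,146),(225,202),(181,213)],c=[(280,160),(303,153),(322,205),(280,224),(270,203)],d=[(78,277),(148,268),(150,282),(80,297)],a=[(248,290),(312,268),(320,292),(261,314)]).items():
  print(n,[plane(w,p,.126)[:2].round(3).tolist() for p in l])
s=pickle.load(open("D1.pkl","rb"))["scene"]
cv2.imwrite("pics/saw.png",cv2.resize(s["color"][170:320,205:375,::-1],None,fx=4.5,fy=4,interpolation=2))
```

```text
e [[0.541, 0.042], [0.568, 0.039], [0.562, 0.006], [0.535, 0.011]]
b [[0.593, 0.038], [0.624, 0.045], [0.633, 0.007], [0.602, -0.001]]
c [[0.671, 0.036], [0.686, 0.04], [0.7, 0.005], [0.671, -0.009], [0.664, 0.006]]
d [[0.523, -0.05], [0.575, -0.043], [0.575, -0.054], [0.522, -0.066]]
a [[0.647, -0.061], [0.694, -0.043], [0.7, -0.062], [0.656, -0.081]]
```

View pics/saw.png

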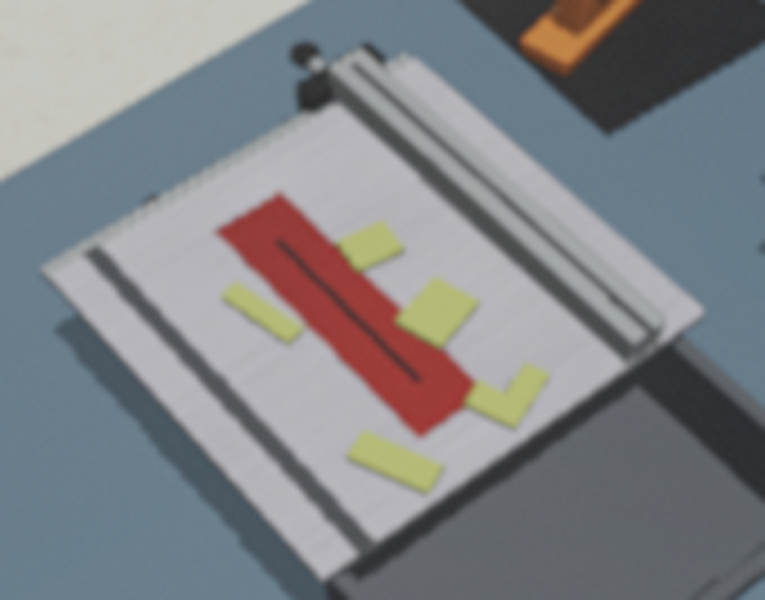

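Request:
{"op": "step_arm", "data": {"increments": [[0,0,0.03,0,0,0,1],[0,0,0.07,0,0,0,1],[0,0,0.11,0,0,0,1],[0,0,0.15,0,0,0,1],[0.003,-0.02,0.185,0,0,-1,1],[0.007,-0.055,0.19,0,0,-2,1],[0.011,-0.09,0.19,0,0,-3.5,1],[0.015,-0.125,0.19,0,0,-5,1],[0.019,-0.16,0.19,0,0,-6,1],[0.023,-0.195,0.19,0,0,-7,1]]}}

```text
t: 8.1
eef_pos: [0.4599, 0.1493, 0.2365]
tool_rot: [0.001, 0.679, 0.734, 0.001]
contact_force: [1.4, -0.7, -1.9]
gripper_width: 0.291
```

Request:
{"op": "step_arm", "data": {"increments": [[0.004,-0.035,0,0,0,-1,1],[0.008,-0.07,0,0,0,-2,1],[0.012,-0.105,0,0,0,-3,1],[0.015,-0.14,0,0,0,-4,1],[0.019,-0.165,0,0,0,-5,1],[0.019,-0.17,0,0,0,-5,1],[0.019,-0.17,-0.01,0,0,-5,1],[0.019,-0.17,-0.02,0,0,-5,1]]}}

```text
t: 8.77
eef_pos: [0.4793, -0.0182, 0.2155]
tool_rot: [0.001, 0.71, 0.704, 0.001]
contact_force: [-0.6, 0.9, -2.1]
gripper_width: 0.293
```

Run:
```python
from h import *
import pickle
D={c:bot.read_camera(c) for c in ["wrist","side","scene"]};pickle.dump(D,open("D4.pkl","wb"))
for c in D: cv2.imwrite(f"pics/{c}4.png",D[c]["color"][:,:,::-1])
o=bot.get_obs();print(o["t"],o["eef_pos"],o["tool_rot"],o["contact_force"],o["gripper_width"])
```

```text
8.9167 [ 0.47788691 -0.01731835  0.21409257] [-0.00108734  0.70916088  0.70504539 -0.00081375] [-0.51081548 -0.1795683  -1.44296301] 0.2876473840568293
```

View pics/wrist4.png

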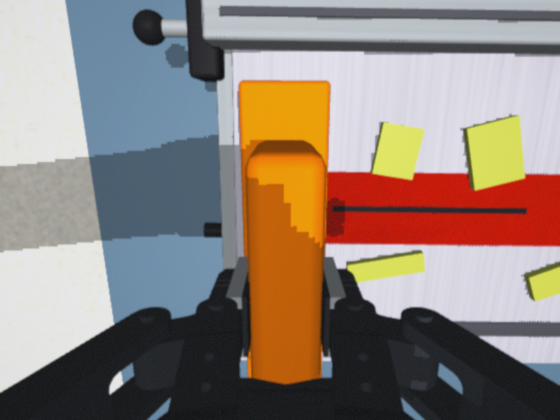

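View pics/side4.png

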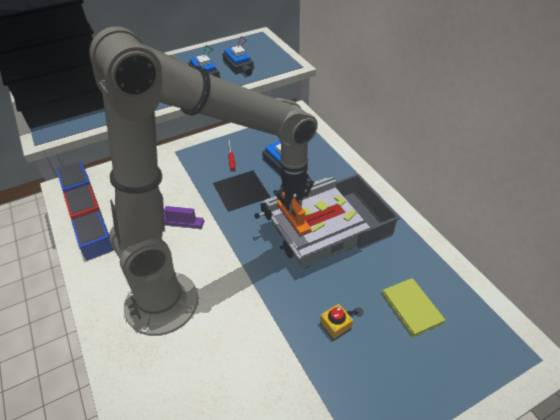

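The block is held upright behind the offcuts. In the wrist view its foot is at (240–330, 80+), and the nearest offcut edge is at column 347. Now I'll lower it.

Request:
{"op": "step_arm", "data": {"increments": [[0,0,-0.02,0,0,0,1],[0,0,-0.035,0,0,0,1],[0,0,-0.043,0,0,0,1],[0,0,-0.047,0,0,0,1],[0,0,-0.049,0,0,0,1],[0,0,-0.05,0,0,0,1],[0,0,-0.05,0,0,0,1]]}}

```text
t: 9.5
eef_pos: [0.4794, -0.0188, 0.1658]
tool_rot: [0.0, 0.71, 0.704, 0.0]
contact_force: [-0.2, -0.5, -1.6]
gripper_width: 0.293
```

Request:
{"op": "step_arm", "data": {"increments": [[0,0,-0.001,0,0,0,1],[0,0,-0.0015,0,0,0,1],[0,0,-0.0015,0,0,0,1]]}}

```text
t: 9.75
eef_pos: [0.4795, -0.019, 0.1644]
tool_rot: [0.0, 0.71, 0.704, 0.0]
contact_force: [-0.9, 0.4, 2.2]
gripper_width: 0.295
```

Request:
{"op": "step_arm", "data": {"increments": [[0.008,0,0,0,0,0,1],[0.02,0,0,0,0,0,1],[0.034,0,0,0,0,0,1],[0.048,0,0,0,0,0,1],[0.062,0,0,0,0,0,1],[0.076,0,0,0,0,0,1],[0.09,0,0,0,0,0,1],[0.102,0,0,0,0,0,1],[0.114,0,0,0,0,0,1],[0.126,0,0,0,0,0,1]]}}

```text
t: 10.58
eef_pos: [0.6041, -0.0191, 0.1646]
tool_rot: [-0.001, 0.71, 0.704, -0.001]
contact_force: [-8.1, -0.5, 9.2]
gripper_width: 0.295
```

Run:
```python
from h import *
D={c:bot.read_camera(c) for c in ["wrist","scene"]}
im=np.vstack([D["wrist"]["color"][:,:,::-1]]);cv2.imwrite("pics/w5.png",im)
cv2.imwrite("pics/s5.png",cv2.resize(D["scene"]["color"][170:330,205:405,::-1],None,fx=3.5,fy=3.5,interpolation=2))
```

```text
(no output)
```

View pics/w5.png

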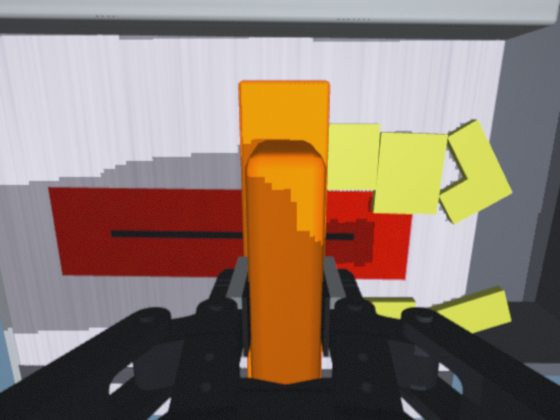

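View pics/s5.png

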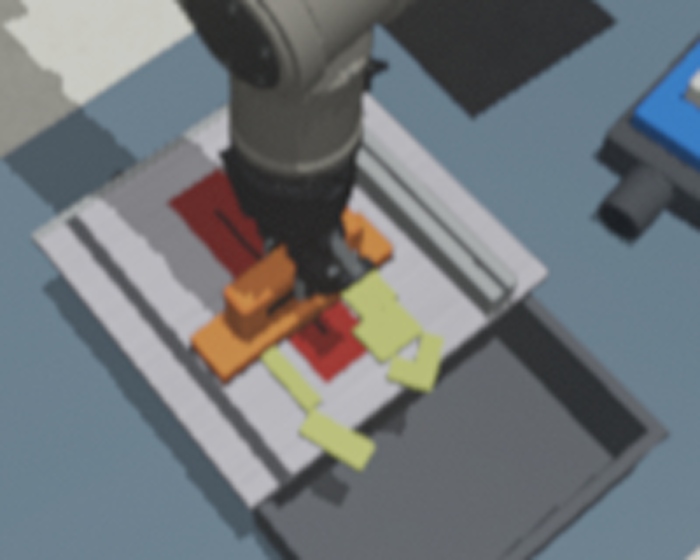

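All five offcuts are ahead of the block, with e, b and c in one chain and d and a in another. I'll continue the wipe.

Request:
{"op": "step_arm", "data": {"increments": [[0.008,0,0,0,0,0,1],[0.018,0,0,0,0,0,1],[0.028,0,0,0,0,0,1],[0.038,0,0,0,0,0,1],[0.048,0,0,0,0,0,1],[0.058,0,0,0,0,0,1],[0.068,0,0,0,0,0,1],[0.078,0,0,0,0,0,1],[0.088,0,0,0,0,0,1],[0.097,0,0,0,0,0,1]]}}

```text
t: 11.52
eef_pos: [0.7014, -0.019, 0.1644]
tool_rot: [-0.001, 0.71, 0.704, -0.001]
contact_force: [-3.9, -0.1, 7.6]
gripper_width: 0.291
```

Run:
```python
from h import *
D={c:bot.read_camera(c) for c in ["wrist","scene"]}
print(bot.get_obs()["eef_pos"])
cv2.imwrite("pics/w6.png",D["wrist"]["color"][:,:,::-1])
cv2.imwrite("pics/s6.png",cv2.resize(D["scene"]["color"][170:370,205:405,::-1],None,fx=3,fy=3,interpolation=2))
```

```text
[ 0.70292971 -0.01895424  0.16441441]
```

View pics/w6.png

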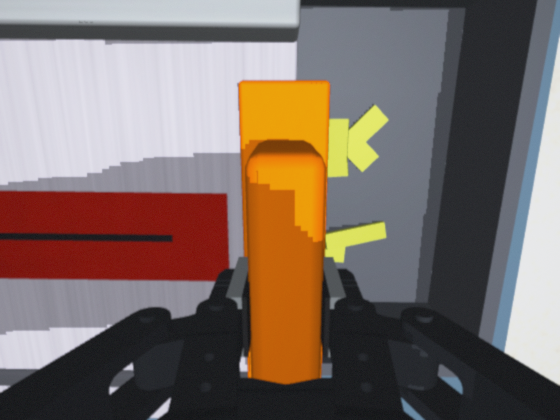

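View pics/s6.png

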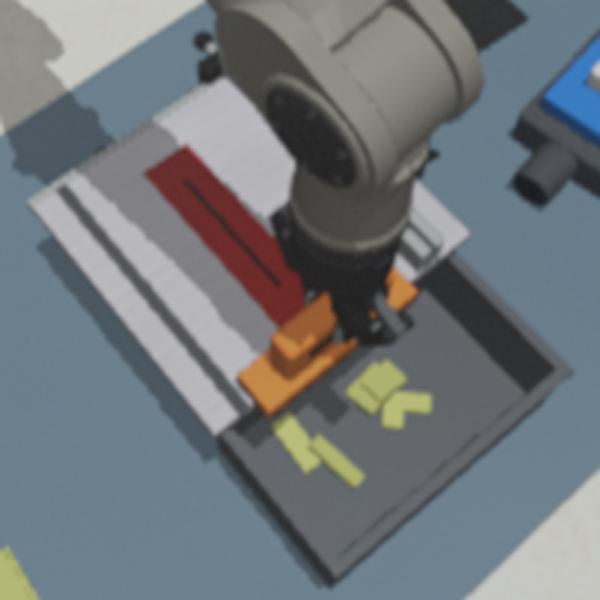

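The bin holds all five: the two strips, the L, and the two rectangles overlapping at about (377,385). The table looks clear so far. I'll lift the block and carry it back to the mat.

Request:
{"op": "step_arm", "data": {"increments": [[0,0,0.03,0,0,0,1],[0,0,0.065,0,0,0,1],[-0.012,0.018,0.078,0,0,0,1],[-0.032,0.046,0.078,0,0,0,1],[-0.053,0.076,0.078,0,0,0,1],[-0.074,0.106,0.078,0,0,0,1],[-0.095,0.136,0.078,0,0,-1,1],[-0.116,0.166,0.078,0,0,-1,1],[-0.137,0.196,0.078,0,0,-2,1],[-0.158,0.226,0.078,0,0,-3,1]]}}

```text
t: 12.45
eef_pos: [0.5421, 0.2079, 0.2414]
tool_rot: [-0.0, 0.729, 0.685, -0.0]
contact_force: [0.4, 0.4, -1.8]
gripper_width: 0.29
```

Request:
{"op": "step_arm", "data": {"increments": [[-0.02,0.029,0,0,0,0,1],[-0.041,0.058,0,0,0,0,1],[-0.062,0.088,0,0,0,0,1],[-0.083,0.118,0,0,0,0,1],[-0.095,0.136,0,0,0,0,1],[-0.1,0.144,0,0,0,0,1],[-0.1,0.144,-0.02,0,0,0,1],[-0.1,0.144,-0.05,0,0,0,1],[-0.1,0.144,-0.05,0,0,0,1]]}}

```text
t: 13.2
eef_pos: [0.4418, 0.3475, 0.1868]
tool_rot: [0.0, 0.729, 0.685, -0.005]
contact_force: [-1.1, -0.9, -2.6]
gripper_width: 0.29
```

Run:
```python
from h import *
D={c:bot.read_camera(c) for c in ["wrist","scene"]}
o=bot.get_obs();print(o["t"],o["eef_pos"],o["tool_rot"],o["contact_force"])
cv2.imwrite("pics/w7.png",D["wrist"]["color"][:,:,::-1])
cv2.imwrite("pics/s7.png",cv2.resize(D["scene"]["color"][130:370,205:425,::-1],None,fx=2.5,fy=2.5,interpolation=2))
```

```text
13.3 [0.44385899 0.34934403 0.19103644] [ 2.27759022e-04  7.28815807e-01  6.84707929e-01 -1.58753790e-03] [ 0.21564035  0.47236308 -1.00672536]
```

View pics/w7.png

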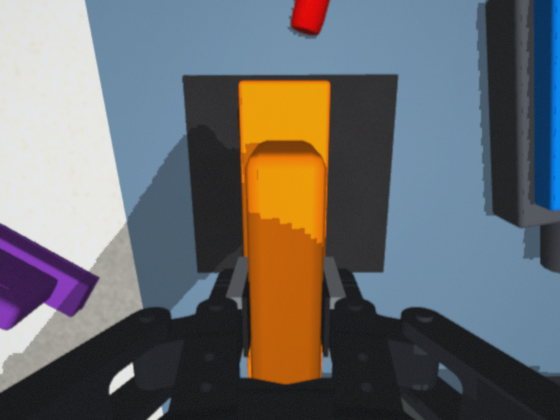

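View pics/s7.png

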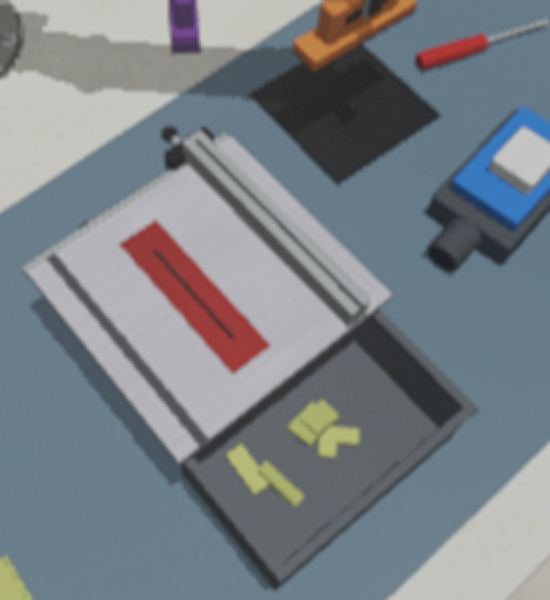

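The table is empty, with five offcuts in the bin. The block is lined up with the mat, so I'll lower it.

Request:
{"op": "step_arm", "data": {"increments": [[0.001,0.002,-0.035,0,0,0,1],[0.001,0.002,-0.07,0,0,0,1],[0.001,0.002,-0.105,0,0,0,1],[0.001,0.002,-0.125,0,0,0,1],[0.001,0.002,-0.135,0,0,0,1],[0.001,0.002,-0.139,0,0,0,1],[0.001,0.002,-0.141,0,0,0,1],[0.001,0.002,-0.141,0,0,0,1]]}}

```text
t: 13.97
eef_pos: [0.4462, 0.3538, 0.0523]
tool_rot: [0.0, 0.729, 0.685, 0.001]
contact_force: [1.2, -0.7, -2.2]
gripper_width: 0.292
```

Request:
{"op": "step_arm", "data": {"increments": [[0,0,-0.002,0,0,0,1],[0,0,-0.004,0,0,0,1],[0,0,-0.005,0,0,0,1],[0,0,-0.005,0,0,0,1]]}}

```text
t: 14.3
eef_pos: [0.4457, 0.3536, 0.0474]
tool_rot: [0.0, 0.728, 0.685, 0.001]
contact_force: [-2.2, -2.3, 8.7]
gripper_width: 0.291
```

Request:
{"op": "step_arm", "data": {"increments": [[0,0,0.0005,0,0,0,-1],[0,0,0.0005,0,0,0,-1],[0,0,0.0005,0,0,0,-1],[0,0,0.0005,0,0,0,-1],[0,0,0.0005,0,0,0,-1],[0,0,0.03,0,0,0,-1],[0,0,0.07,0,0,0,-1],[0,0,0.11,0,0,0,-1],[0,0,0.15,0,0,0,-1],[0,0,0.185,0,0,0,-1]]}}

```text
t: 15.13
eef_pos: [0.4451, 0.3531, 0.2335]
tool_rot: [-0.0, 0.728, 0.685, 0.001]
contact_force: [1.2, 0.5, 0.1]
gripper_width: 1.002
```

Run:
```python
from h import *
D={c:bot.read_camera(c) for c in ["wrist"]}
o=bot.get_obs();print(o["t"],o["eef_pos"],o["tool_rot"],o["contact_force"])
cv2.imwrite("pics/w8.png",D["wrist"]["color"][:,:,::-1])
```

```text
15.1833 [0.44777148 0.35575421 0.2405786 ] [1.05055786e-04 7.28422298e-01 6.85101819e-01 6.03670928e-03] [1.38577567 1.50637676 4.83563115]
```

View pics/w8.png

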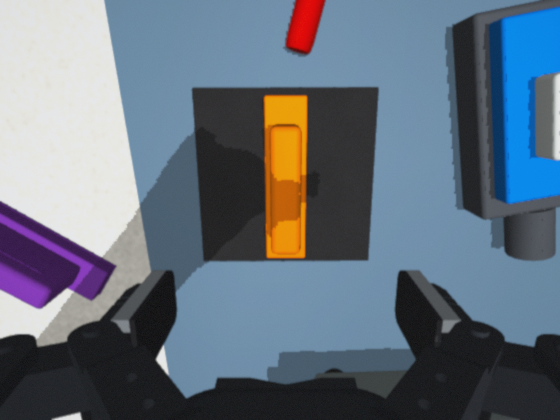

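The block stands upright and centred on the mat (foot at 264–307, 95–258). Now back to the stop.

Request:
{"op": "step_arm", "data": {"increments": [[0.01,-0.04,0,0,0,3,-1],[0.02,-0.08,0,0,0,6,-1],[0.028,-0.12,0,0,0,9,-1],[0.03,-0.16,0,0,0,12,-1],[0.03,-0.2,0,0,0,15,-1],[0.03,-0.24,0,0,0,18,-1],[0.03,-0.28,0,0,0,21,-1],[0.03,-0.32,0,0,0,24,-1],[0.03,-0.36,0,0,0,27,-1],[0.03,-0.4,0,0,0,28,-1]]}}

```text
t: 16.02
eef_pos: [0.4745, -0.049, 0.2307]
tool_rot: [0.0, 0.54, 0.842, 0.0]
contact_force: [1.5, 0.2, 0.8]
gripper_width: 1.002
```

Request:
{"op": "step_arm", "data": {"increments": [[0,-0.04,0,0,0,0,-1],[0,-0.08,0,0,0,0,-1],[-0.004,-0.12,0,0,0,0,-1],[-0.01,-0.16,0,0,0,0,-1],[-0.016,-0.2,0,0,0,0,-1],[-0.022,-0.24,0,0,0,0,-1],[-0.028,-0.275,0,0,0,0,-1],[-0.03,-0.293,-0.01,0,0,0,-1],[-0.03,-0.293,-0.02,0,0,0,-1],[-0.03,-0.293,-0.02,0,0,0,-1]]}}

```text
t: 16.85
eef_pos: [0.4434, -0.3401, 0.2084]
tool_rot: [-0.002, 0.542, 0.84, -0.0]
contact_force: [-0.0, -0.6, -0.3]
gripper_width: 0.999
```

Run:
```python
from h import *
D={c:bot.read_camera(c) for c in ["wrist"]}
o=bot.get_obs();print(o["t"],o["eef_pos"],o["tool_rot"],o["q"])
w=D["wrist"]
cv2.imwrite("pics/w9.png",w["color"][:,:,::-1])
r=bot.place_of("stop_top","wrist")
for q in r[:2]: print(q["conf"],plane(w,np.array(q["location"])*[560,420],.085), np.array(q["location"])*[560,420])
print(proj(w,(.4447,-.3405,.085)))
```

```text
16.9 [ 0.44430589 -0.33883813  0.20925938] [-1.68580327e-03  5.40952511e-01  8.41051434e-01  1.58043041e-04] [ 0.40328218  0.31167654  0.16849445  1.86752287 -0.06276237  0.97082457
  1.02709951]
0.66 [ 0.44453637 -0.34097923  0.085     ] [286.496 206.808]
[286.96134866 206.32957654]
```

View pics/w9.png

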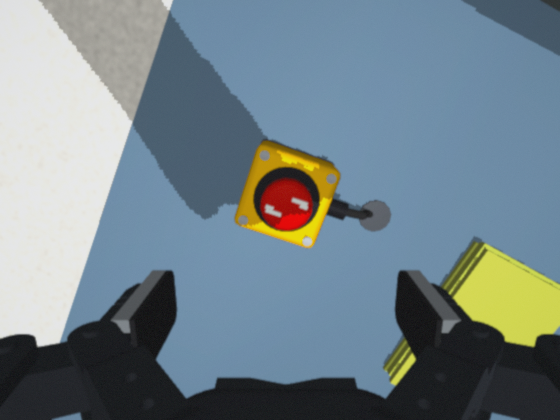

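The head is centred at (287,203), and place_of agrees with the expected point to within 1 mm. I'll descend and grip its side.

Request:
{"op": "step_arm", "data": {"increments": [[0,0,-0.035,0,0,0,-1],[0,0,-0.07,0,0,0,-1],[0,0,-0.105,0,0,0,-1],[0,0,-0.13,0,0,0,-1],[0,0,-0.14,0,0,0,-1],[0,0,-0.143,0,0,0,-1],[0,0,-0.143,0,0,0,-1]]}}

```text
t: 17.53
eef_pos: [0.4458, -0.3394, 0.0683]
tool_rot: [0.0, 0.54, 0.841, 0.0]
contact_force: [-1.5, 0.0, -0.3]
gripper_width: 0.998
```

Request:
{"op": "step_arm", "data": {"increments": [[0,0,0,0,0,0,0.4],[0,0,0,0,0,0,1],[0,0,0,0,0,0,1],[0,0,0,0,0,0,1],[0,0,0,0,0,0,1]], "force": 30}}

```text
t: 17.95
eef_pos: [0.4444, -0.341, 0.0688]
tool_rot: [0.0, 0.541, 0.841, -0.0]
contact_force: [-3.5, -1.6, 4.6]
gripper_width: 0.448
```

Request:
{"op": "step_arm", "data": {"increments": [[0,0,0,0,0,-6,1],[0,0,0,0,0,-12,1],[0,0,0,0,0,-18,1],[0,0,0,0,0,-24,1],[0,0,0,0,0,-30,1],[0,0,0,0,0,-36,1],[0,0,0,0,0,-42,1],[0,0,0,0,0,-48,1],[0,0,0,0,0,-48,1]]}}

```text
t: 18.7
eef_pos: [0.4447, -0.3411, 0.0687]
tool_rot: [0.001, 0.838, 0.546, -0.0]
contact_force: [-3.3, -1.7, 5.3]
gripper_width: 0.446
```

Run:
```python
from h import *
D={c:bot.read_camera(c) for c in ["wrist"]}
o=bot.get_obs();print(o["t"],o["eef_pos"],o["torque"],o["contact_force"],o["gripper_width"])
cv2.imwrite("pics/w10.png",D["wrist"]["color"][:,:,::-1])
```

```text
18.75 [ 0.44477682 -0.34114549  0.06870647] [-0.43950015  0.62684916 -0.01731873] [-4.03828616 -1.31703116  5.16535602] 0.44944322951883847
```

View pics/w10.png

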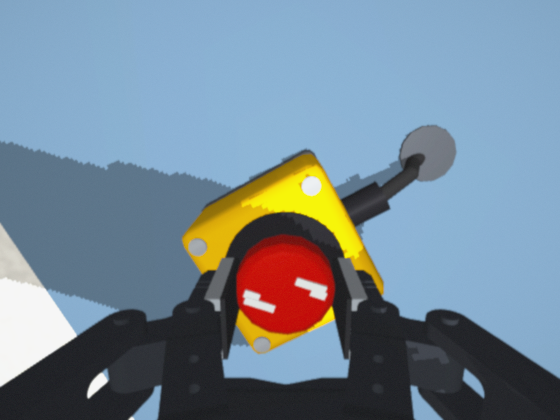

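Request:
{"op": "step_arm", "data": {"increments": [[0,0,0,0,0,0,-1],[0,0,0,0,0,0,-1],[0,0,0,0,0,0,-1],[0,0,0,0,0,0,-1],[0,0,0.03,0,0,0,-1],[0,0,0.065,0,0,0,-1],[0,0,0.1,0,0,0,-1],[0,0,0.14,0,0,0,-1],[0,0,0.165,0,0,0,-1],[0,0,0.165,0,0,0,-1]]}}

```text
t: 19.58
eef_pos: [0.4477, -0.3421, 0.2388]
tool_rot: [0.004, 0.836, 0.548, 0.003]
contact_force: [0.0, -1.0, -0.2]
gripper_width: 1.002
```

Run:
```python
from h import *
import pickle
D={c:bot.read_camera(c) for c in ["wrist","side","scene"]}
D1=pickle.load(open("D1.pkl","rb"));D2=pickle.load(open("D2.pkl","rb"))
r=lambda x:cv2.resize(x,(390,290),interpolation=2)
s=lambda d:r(d["side"]["color"][295:350,305:375,::-1])
w=D["wrist"]["color"][:,:,::-1];w=cv2.resize(w,(390,290))
cv2.imwrite("pics/c11.png",np.vstack([np.hstack([s(D1),s(D2)]),np.hstack([s(D),w])]))
cv2.imwrite("pics/s11.png",D["scene"]["color"][:,:,::-1])
W=D["wrist"]
for z in(.085,.092): print(proj(W,(.4447,-.3405,z)))
print(bot.place_of("stop_top","wrist")[:1],bot.get_obs()["t"])
for c in ("scene","side"):
  for n in ("bin","unit","block"): print(n,c,[(round(q["conf"],2),plane(D[c],np.array(q["location"])*[560,420],0)[:2].round(3)) for q in bot.place_of(n,c)[:2]])
```

```text
[279.58175371 195.14323614]
[279.53503129 197.09175074]
[{'location': [0.4982, 0.4693], 'conf': 0.76}] 19.7833
bin scene [(0.67, array([0.759, 0.039])), (0.6, array([0.751, 0.002]))]
unit scene [(0.73, array([0.671, 0.409]))]
block scene [(0.92, array([0.168, 0.301])), (0.56, array([0.442, 0.35 ]))]
bin side [(0.73, array([0.763, 0.009]))]
unit side []
block side [(0.97, array([0.462, 0.367])), (0.97, array([0.18 , 0.297]))]
```

View pics/c11.png

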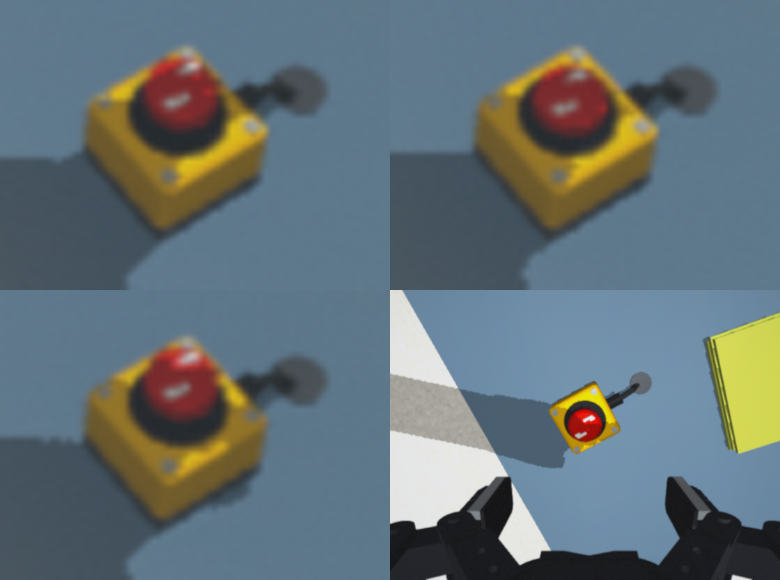

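View pics/s11.png

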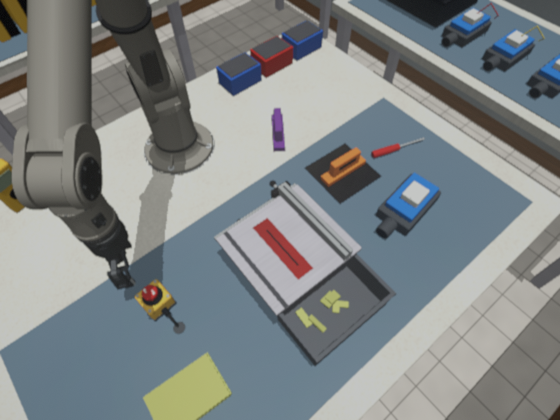

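The lower-left view matches the first one, so the head has sprung up. The block stands on the mat at (345,167), the table is clear, all five offcuts are in the bin, and the bystanders haven't moved.

```bash
python3 -c "
from station import bot
print(bot.get_obs()['t'],bot.hand_in())"
```

```text
the job is handed in; nothing more can be done
20.0833 None
```

The job is done and handed in at t = 20.1 s, with no failed steps. No verdict came back.

1. **Stop pressed:** I pushed the red head down with closed fingers. Before-and-after pictures showed it sitting lower on its box, so it had latched.
2. **Table wiped:** I gripped the orange block and swept once along the table. Pictures showed the table empty and all five offcuts in the bin.
3. **Block returned:** it stands upright, centred on its black mat.
4. **Stop released:** I twisted the head 48° clockwise and let go. The last side picture matched the first one, so the head had sprung up.

**Last checks:** The bin was within about 1 cm of its starting position, and the other things looked unmoved. The highest contact force I read was about 12 N, but I read it only at the end of each move.

**Disagreements:**
- One detection put the bin 4 cm off; the other two and the pictures showed it in place.
- The side camera's block position was about 2 cm off the mat's centre, while the wrist and scene cameras showed it centred.
- The side camera missed the battery unit in the last look, but the scene camera showed it in place.

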